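Jack up a castored flight case and hold it for a castor change

TASK

We have to change a front castor under this flight case: press the orange pad fully home in the cup of the red lever jack, then slide the jack in so that its cup sits centrally under the lift point marked by the yellow triangle on the edge of the castor board. Pump the jack's handle until both front castors hang at least 10 mm clear of the table, and finish still holding the handle down at the bottom of its stroke, with the weight on the pad. Do not shove the case along the table, and leave the other things where they are.

Things in the scene. Friction and masses are not known exactly. Their poses are not given: they have to be found in the camera images.
- pad_center (a point): Orange round plastic pad, loose, 40 g, standing plug down on the table. Upper flange 44 mm in diameter and 12 mm thick, below it a plug 26.4 mm in diameter and 9 mm long with a chamfered foot; 21 mm high in all. This point is the centre of the flange, 15 mm above the foot and 6 mm below the top; z up along its axis. Take it by the flange.
- pad_shoulder (a point): Point on the pad's axis at the underside of its flange (9 mm above the foot). With the pad fully home it coincides with cup_rim.
- jack: Red lever jack, loose, 0.95 kg, slides on the table. Origin on the table under its cup's axis; x forward (from handle to cup, the end that goes under the load), y left, z up. Base plate 90 mm wide, 8 mm thick, from 170 mm behind the axis to 30 mm in front. Red housing 44 mm wide, 56 mm high, from 120 mm behind to 16 mm in front; the handle leaves it between its side plates.
- jack_body (a point): Grip point on the red housing, 85 mm behind the cup's axis, 32 mm above the table, mid-way between its flat side plates (44 mm across, top edge at 56 mm). The handle's 16 mm tube runs above it, its top about 58 mm above the table here and rising backward when the handle is up.
- cup_rim (a point): Centre of the rim of the jack's grey steel cup: outside 40 mm in diameter, recess 30 mm in diameter and 10 mm deep, 75 mm above the table with the ram down. With the pad home, the pad's top is 21 - 9 = 12 mm above this point.
- ram (a joint): Height of the cup above its lowest position, m, 0 to 0.046. Each full stroke of the handle raises it about 15 mm and it settles back about 3 mm on to the holding pawl when the handle is let up (12 mm gained a stroke, in 6 mm teeth). It does not come down again.
- pump_handle (a joint): Angle of the jack's pump handle: 0 fully up (where its return spring brings it back when let go), 0.40 rad at the bottom stop of its stroke. Full strokes count; it takes about 2 to 3 N at the grip unloaded, up to about 12 N with the case on the jack.
- handle_grip (a point): Centre of the light grey rubber grip (red bands) on the handle: 96 mm along the handle, 34 mm wide, 22 mm thick, flat above. It swings in an upright plane, radius 240 mm, about a pin 50 mm behind the cup's axis and 36 mm above the table: 120 mm above the table with the handle up, 26 mm with it down. Handle elevation above level = 0.36 rad minus the joint value.
- castor_board: Black flight case (220 x 350 x 170 mm) fixed on a plywood castor board 300 x 380 mm, 18 mm thick, top at 118 mm, on four braked 75 mm castors; 5.6 to 8.4 kg, loose. Origin on the table under the board's centre; x from the front edge (yellow triangle, facing the jack) to the rear, y along the edge. Front edge at x = -150 mm; the case stands back 70 mm from it.
- lift_point (a point): Marked lift point: centre of the underside of a 50 x 60 mm steel plate beneath the board, 25 mm in from the middle of the front edge, 97 mm above the table (22 mm above the cup's rim, 10 mm above a seated pad). A yellow triangle on a black patch on the board's top and a yellow patch on its edge mark it.
- castor_near (a point): Lowest point of the front castor nearer the robot (grey wheel, the one to be changed), at the table when standing. 105 mm in front of the board's centre, 145 mm to the side.
- castor_far (a point): Lowest point of the other front castor (black wheel).
- rear_axle (a point): Point on the table mid-way between the two rear castors, fixed to the board; the case pivots here as its front rises.
- spare_castor: Spare castor, 100 mm high, standing wheel up on its 76 x 60 mm plate. Bystander.
- gavel: Wooden gavel, 240 mm long, lying. Bystander.
- desk_bell: Steel desk bell, 84 mm wide, 56 mm high. Bystander.
- coconut_a: Half coconut shell, 100 mm wide, 55 mm high, open side up. Bystander.
- coconut_b: Another half coconut shell, the same. Bystander.
- spanner: Steel spanner, 170 mm long, lying. Bystander.
- mug: White mug, 82 mm wide, 95 mm high. Bystander.
Mind the look-alikes: they are no part of the job. Of the things shaped like the part that bears pad_center, the orange one is meant.

How it is judged (in metres and radians):
On the way, in this order (a step that is already met when the one before it is completed fails the run):
1. the pad is fully home in the jack's cup, before the jack is raised (distance between pad_shoulder and cup_rim below 0.005 m and z of pad_shoulder in the frame of cup_rim below 0.0025 m and angle between the z axis of pad_shoulder and the z axis of cup_rim, either way round below 0.08 rad and value of joint ram below 0.004 m), for 0.2 s.
2. the cup stands under the marked lift point, pad in place, before the load is taken (horizontal distance between cup_rim and lift_point below 0.012 m and distance between pad_shoulder and cup_rim below 0.006 m and height (world z) of each of castor_near, castor_far below 0.003 m), for 0.2 s.
At the end, for the whole second after the job is handed in: Handle held down by the robot (joint above 0.36 rad, over 1 N); both front castors over 10 mm up; pad in the cup (within 8 mm of home, it may rock), carrying over 10 N; cup within 20 mm of the lift point; robot not touching the case, which is still, its rear axle within 30 mm of its start (value of joint pump_handle above 0.36 rad and contact force between any of the fingers, the arm and jack above 1 N and height (world z) of each of castor_near, castor_far above 0.01 m and contact force between pad and castor_board above 10 N and contact force between each of the arm, the fingers and castor_board below 0.5 N and horizontal distance between cup_rim and lift_point below 0.02 m and distance between pad_shoulder and cup_rim below 0.008 m and distance of rear_axle from where it was at the start of the episode below 0.03 m and linear speed of castor_board below 0.02 m/s); the arm keeps its last pose, push and grip.
It fails at once if one of the other things on the table (spare castor, gavel, bell, coconut shells, spanner, mug) is moved by more than 30 mm (distance of any of spare_castor, gavel, desk_bell, coconut_a, coconut_b, spanner, mug from where it was at the start of the episode above 0.03 m).
It fails at once if the case is shoved along by more than 30 mm (distance of rear_axle from where it was at the start of the episode above 0.03 m).
It also fails if it takes over 58 s, if anything falls off the work surface, if the arm or the gripper's body presses on something with over 40 N, if the wrist force passes 120 N, or if a joint passes its speed limit or range.

ROBOT

A 6-joint arm with a two-finger parallel gripper is mounted at the origin on the work surface. World frame = base frame: x ahead of the robot, y to its left, z up, the work surface at z = 0. Lengths are in mm, angles in rad, forces in N, time in s.
With the tool pointing down it reaches from about 350 to 775 mm from the base axis. Payload 7.3 kg.
Tool frame: the origin (TCP) lies at the very end of the fingers, on their centre line; the grasp point (between the pads) lies 19 mm behind it (bot.grip_point_offset is the distance from the TCP to the grasp point, in mm); z points along the fingers, y is the line along which they close (so a half turn about z gives the same grasp; the last joint's range is limited). The gripper opens to 92 mm and grips with 3 to 60 N. Pads are 19 mm wide; open, the fingers measure 130 mm over their backs; the gripper's body (75 mm by 190 mm) begins 47 mm behind the grasp point.
Start: joints at [-1.4, 0.342, 1.524, -0, 1.275, -0.146], TCP at [163.574, -498.887, 226.741] pointing down, gripper open.
Joint ranges: [-2.53, 2.53], [-0.77, 2.02], [0.04, 2.7], [-1, 4.14], [0.28, 2.66], [-3.11, 3.11]. Speed limits (rad/s): [2.57, 2.57, 3.14, 3.14, 3.14, 3.14].

INTERFACE

Orientations are given as [roll, pitch, yaw] about the fixed x, y, z axes, in that order (R = Rz(yaw) Ry(pitch) Rx(roll)).
In Python, from plant import bot gives the robot as it stands. The module is installed in compiled form; this text tells all that it offers.
- The arm moves only by the shell command python3 -m jog 'ROWS' [OPENING]. ROWS is JSON, a list of rows, each a list of 6 numbers: the shift along the tool's x, y, z in mm, then the turn, a rotation vector about the tool's x, y, z in rad. In form: [[dx, dy, dz, rx, ry, rz], ...]. A call has 1 to 12 rows; each row shifts and turns the commanded pose from where the row before left it, along the tool's axes as they then stand; what a row does not reach is not made up. A row lasts 1/10 s, in which the tool goes at most 50 mm and 8.59 degrees, less where a joint would pass 70% of its speed; a pose out of reach is approached as far as the arm can. A call with a gripper value outside its range is refused whole. OPENING is the opening in per cent of the stroke, from 0 (shut) to 100 (fully open), set as the call begins (- or left out, the last holds). The fingers move at their own pace and stop on an object; the grip force is fixed at half the most. Time passes only in rows, so rows that do not move let the fingers close. It gives the time, the measured TCP pose, the force, the opening and the grip force at its end, in the units of the state.
- bot.get_obs(): the state, without advancing time (a new reading comes with each control period).
- bot.capture(name): name is "scene" or "top"; returns the picture (480x640x3 uint8, red, green, blue); there is no depth.
- bot.camera_model(name): a dict with "fx", "fy", "cx", "cy" (pixels), "dist_coeffs" ([k1, k2, p1, p2, k3] as OpenCV has them; the pictures are not rectified), "position" and "orientation" of the camera in the world. Camera axes: x right, y down, z forward; pixel columns grow to the right and rows downward; lengths in mm; the calibration is good to about 2 mm. A picture is of the moment at which its call begins. camera_model takes no time and is no camera call.
- bot.close_job(): hands the job in; it is judged then, once.
Trained networks look in the newest picture that a camera, given by its name, has taken for a name from the list of things; names that differ only in an ending like _2 or _b are one class to them, and where a whole thing is asked for, a point or a joint stands for the part that bears it (a point fixed in the world has none). Each returns a list of dicts, best first, with "p" (0 to 1); they miss things now and then, are a little off and sometimes report something else, mostly with a low value. They report only what shows in the picture. A call takes as long as a camera call. They do not tell look-alikes from the thing itself.
- bot.outline_of(target, camera): "mask" (480x640 bool, what is visible of it) and "pixel" ([column, row] in pixels, amid what is visible of it).
The state is a dict: "time": time; "joint_positions": joint angles; "dq": joint speeds; "tau": joint torques, N m; "tool_pos": TCP position; "tcp_rot": TCP orientation; "contact_force": force on the tool from outside, world axes, zero at the start; "moment": the same for the moment, N m; "grip_width": finger opening in mm; "finger_force": force on a finger pad.
Only numpy, scipy, OpenCV 4.12 (cv2) and the standard library are available. Lean on these libraries where they do the work, as an engineer would, in place of code of your own. Each camera call takes 0.05 s, during which the arm holds its last target. There are 200 camera calls.

## Working session

There is one attempt and no reset: what is moved stays moved. The work goes in short steps, Python scripts to look and compute and a shell command to move; the robot and the scene stay as the last step left them, time stands still between calls to the robot, and variables do not carry over. Pictures are saved under pics/ and viewed, at most 10 in all, crops included, and the job is handed in when it is done.

```bash
mkdir -p pics; python3 - <<'E'
from plant import bot
import cv2,json
for n in("scene","top"):
    im=bot.capture(n); cv2.imwrite(f"pics/{n}0.png",im[:,:,::-1])
    print(n,bot.camera_model(n))
    for t in("pad_center","jack","handle_grip","castor_board"):
        for d in bot.outline_of(t,n)[:3]: print(t,round(d["p"],2),d["pixel"],d["mask"].sum())
print(bot.get_obs())
E
```

```text
scene {'fx': 588.7269835621317, 'fy': 588.7269835621317, 'cx': 320.3513389356465, 'cy': 237.41083420081023, 'dist_coeffs': array([0.00817183, 0.        , 0.        , 0.        , 0.        ]), 'position': array([1227.21151156, -564.19094537, 1238.0382514 ]), 'orientation': array([-2.47755553, -0.0107307 ,  0.88599686])}
pad_center 0.82 [122.8, 331.4] 233
pad_center 0.68 [164.7, 342.7] 314
pad_center 0.57 [167.9, 301.1] 257
jack 0.79 [298.4, 254.0] 3197
handle_grip 0.82 [242.4, 254.1] 1050
handle_grip 0.66 [436.0, 152.1] 20955
castor_board 0.76 [434.2, 151.0] 21099
top {'fx': 476.9376642479312, 'fy': 476.9376642479312, 'cx': 323.57226176407937, 'cy': 243.53598602857932, 'dist_coeffs': array([-0.10677325,  0.        ,  0.        ,  0.        ,  0.        ]), 'position': array([ 3.36058980e+02, -2.02968430e-01,  1.23620468e+03]), 'orientation': array([-2.94135877, -0.00307445, -1.50022101])}
pad_center 0.79 [508.0, 320.4] 231
pad_center 0.77 [488.7, 283.4] 231
pad_center 0.64 [453.6, 276.3] 235
jack 0.71 [159.2, 235.7] 25922
jack 0.56 [342.6, 281.4] 3417
handle_grip 0.73 [399.5, 285.0] 1174
handle_grip 0.44 [342.9, 280.7] 3417
handle_grip 0.26 [280.0, 322.9] 459
castor_board 0.7 [159.8, 234.1] 26269
{'time': 0.5, 'joint_positions': array([-1.40001441e+00,  3.42033602e-01,  1.52413525e+00,  1.22103075e-05,
        1.27540138e+00, -1.46022060e-01]), 'dq': array([ 0.00149583, -0.00156308, -0.00045254,  0.00050494,  0.00060242,
       -0.00011188]), 'tau': array([-8.18232984e-04, -4.30814230e+01, -2.44313014e+01,  7.17952754e-02,
        4.89446323e-02, -2.24954545e-05]), 'tool_pos': array([ 163.56804476, -498.87203637,  226.71072723]), 'tcp_rot': array([ 3.14156877e+00, -8.29488795e-06,  3.16800422e-01]), 'contact_force': array([-0.22005784,  0.43967369,  0.45333985]), 'moment': array([-0.04793039,  0.04646385,  0.00708876]), 'finger_force': 0.0, 'grip_width': 91.80699501291076}
```

View pics/scene0.png

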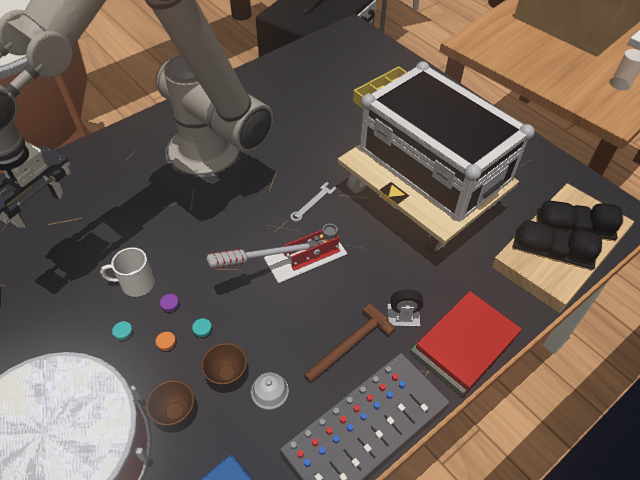

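View pics/top0.png

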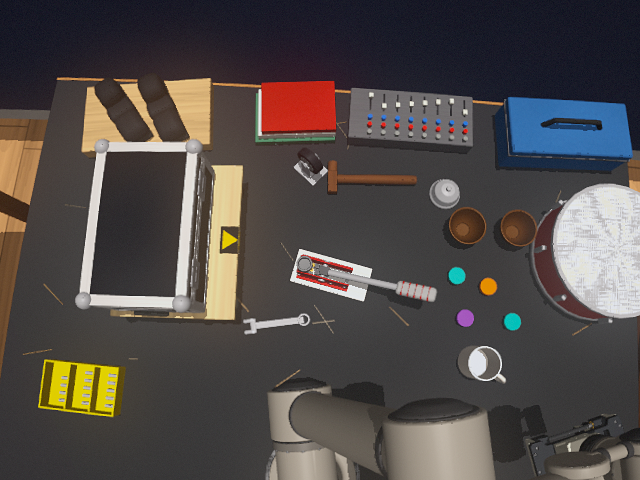

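The orange pad is at scene (165,341) and top (488,287). The look-alikes are teal at top (457,275) and (512,321), and purple at (465,318). Only the orange one fits. The jack's cup is at top (305,264), its grip at (415,291), and the yellow triangle at (229,239). Next I measure and confirm in a crop.

```bash
cat > h.py <<'E'
from plant import bot
import cv2,numpy as np
from scipy.spatial.transform import Rotation as R
def cam(n):
    m=bot.camera_model(n);K=np.array([[m['fx'],0,m['cx']],[0,m['fy'],m['cy']],[0,0,1]])
    return K,m['dist_coeffs'],m['position'],R.from_euler('xyz',m['orientation']).as_matrix()
def w(n,px,z):
    K,d,p,M=cam(n);u=cv2.undistortPoints(np.array(px,float).reshape(-1,1,2),K,d).reshape(-1,2)
    r=np.c_[u,np.ones(len(u))]@M.T
    return p+r*((z-p[2])/r[:,2])[:,None]
def proj(n,P):
    K,d,p,M=cam(n);return cv2.projectPoints((np.array(P,float).reshape(-1,3)-p)@M,np.zeros(3),np.zeros(3),K,d)[0].reshape(-1,2)
def color(im,lo,hi,box):
    h=cv2.cvtColor(im,cv2.COLOR_RGB2HSV);m=cv2.inRange(h,lo,hi);k=np.zeros_like(m);x0,y0,x1,y1=box;k[y0:y1,x0:x1]=m[y0:y1,x0:x1];return k
def cen(k):
    y,x=np.nonzero(k);return [x.mean(),y.mean()],len(x)
E
python3 - <<'E'
from h import *
t=cv2.imread('pics/top0.png')[:,:,::-1].copy();s=cv2.imread('pics/scene0.png')[:,:,::-1].copy()
for n,im,b in(('top',t,(470,270,505,305)),('scene',s,(150,325,180,355))):
    c,k=cen(color(im,(5,130,80),(20,255,255),b));print('pad',n,c,k,w(n,c,17)[0])
for n,im,b in(('top',t,(215,222,245,255)),('scene',s,(375,175,412,205))):
    c,k=cen(color(im,(22,150,120),(35,255,255),b));print('tri',n,c,k,w(n,c,118)[0])
k=color(t,(0,0,150),(180,60,255),(285,240,380,305));k=cv2.morphologyEx(k,cv2.MORPH_OPEN,np.ones((3,3)))
r=cv2.minAreaRect(np.argwhere(k)[:,::-1].astype(np.float32));print('plate',w('top',cv2.boxPoints(r),8).round(1))
print('cup',w('top',[305,264],75),w('scene',[330,231],75))
print('board edge',w('top',[[242.5,167],[237.5,320]],118))
print('grip',w('top',[[400,287],[435,294]],[120]),w('scene',[[210,259],[243,255]],120))
a=cv2.resize(t[225:335,215:535],(800,275),interpolation=2);b=cv2.resize(s[210:360,100:360],(520,300),interpolation=2)
o=np.zeros((575,800,3),np.uint8);o[:275]=a;o[275:,:520]=b;cv2.imwrite('pics/crop1.png',o[:,:,::-1])
E
```

```text
pad top [np.float64(487.9227642276423), np.float64(285.9837398373984)] 246 [ 501.20089646 -420.74125576   17.        ]
pad scene [np.float64(165.17491749174917), np.float64(340.6666666666667)] 303 [ 505.48711646 -420.11091982   17.        ]
tri top [np.float64(227.6457142857143), np.float64(239.37714285714284)] 175 [556.44796872 243.26857594 118.        ]
tri scene [np.float64(395.2093023255814), np.float64(192.13953488372093)] 43 [561.8800628  243.52880325 118.        ]
plate [[ 480.7   95.3    8. ]
 [ 568.4   79.     8. ]
 [ 522.7 -144.7    8. ]
 [ 436.1 -125.6    8. ]]
cup [[516.82836046  54.86407426  75.        ]] [[529.41359175  53.29434051  75.        ]]
board edge [[742.05842168 227.15876497 118.        ]
 [367.08077055 199.58582627 118.        ]]
grip [[ 470.92156252 -174.49526834  120.        ]
 [ 459.93641684 -258.06635242  120.        ]] [[ 445.18570631 -243.17608614  120.        ]
 [ 483.84555072 -176.55352799  120.        ]]
```

View pics/crop1.png

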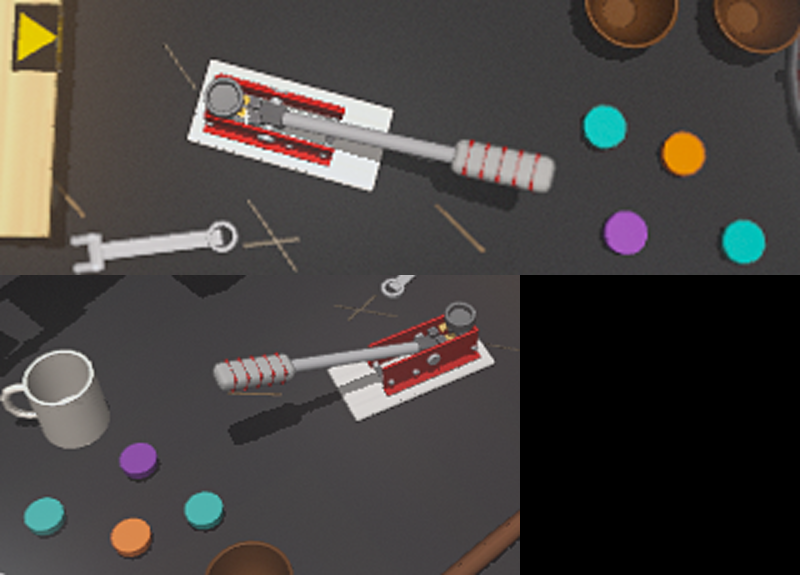

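The crop confirms orange at top (488,286), with two teal and one purple pad as look-alikes. The cup is at top (304.6,263.8). Now I fit the jack pose from the base-plate corners.

```bash
cat >> h.py <<'E'
def jackpts(q,L):
    c,s=np.cos(q[2]),np.sin(q[2]);L=np.array(L,float);return np.c_[q[0]+c*L[:,0]-s*L[:,1],q[1]+s*L[:,0]+c*L[:,1],L[:,2]]
def go(x,y,z,yaw):
    o=bot.get_obs();M=R.from_euler('xyz',o['tcp_rot']).as_matrix();T=R.from_euler('xyz',[np.pi,0,yaw]).as_matrix()
    print('at',o['tool_pos'].round(1),o['tcp_rot'].round(3),'t',o['time'],'shift(tool now)',(M.T@(np.array([x,y,z])-o['tool_pos'])).round(1),'turn',R.from_matrix(M.T@T).as_rotvec().round(3))
E
python3 - <<'E'
from h import *
from scipy.optimize import least_squares
FR,FL,RL,RR,C=[30,-45,8],[30,45,8],[-170,45,8],[-170,-45,8],[0,0,75]
t=[[298.6,248.6],[290.2,280.6],[365,301],[372.2,267.8],[304.6,263.8]]
s=[[347.5,252.5],[278.5,282.5],[265,256.5],[330,229.7]]
for name,use in(('top',1),('scene',2),('both',3)):
    f=lambda q:np.r_[(proj('top',jackpts(q,[FR,FL,RL,RR,C]))-t).ravel()*(use&1),(proj('scene',jackpts(q,[FR,RR,RL,C]))-s).ravel()*(use>>1)]
    r=least_squares(f,[520,55,1.4]);print(name,r.x.round(3),r.fun.round(1))
go(503,-420.5,100,r.x[2])
E
```

```text
top [517.814  56.234   1.384] [ 0.3 -0.3 -0.5  0.7 -0.3  0.   0.7 -0.2 -0.1 -0.2 -0.  -0.  -0.  -0.
 -0.  -0.  -0.  -0. ]
scene [525.015  58.52    1.372] [-0.  -0.  -0.  -0.  -0.  -0.   0.  -0.  -0.  -0.   0.7  0.5  0.1 -0.
 -1.3  0.2  0.5 -0.8]
both [520.372  57.511   1.383] [-0.1 -1.3 -0.9 -0.3 -0.8 -1.   0.3 -1.2 -0.6 -1.3 -0.6 -0.6 -0.8 -0.5
 -2.5 -0.1 -1.  -1.7]
at [ 163.6 -498.9  226.7] [ 3.142 -0.     0.317] t 0.5 shift(tool now) [347.   31.3 126.7] turn [ 0.     0.    -1.067]
```

```bash
python3 -m jog '[[35,3,8,0,0,0],[35,3,8,0,0,0],[35,3,8,0,0,0],[35,3,8,0,0,0],[35,3,8,0,0,0],[35,3,8,0,0,0],[35,3,8,0,0,0],[35,3,8,0,0,0],[35,3,8,0,0,0],[32,4,8,0,0,0]]' 80
python3 -m jog '[[0,0,0,0,0,-0.134],[0,0,0,0,0,-0.134],[0,0,0,0,0,-0.134],[0,0,0,0,0,-0.134],[0,0,0,0,0,-0.134],[0,0,0,0,0,-0.134],[0,0,0,0,0,-0.134],[0,0,0,0,0,-0.129],[0,0,0,0,0,0]]'
python3 - <<'E'
from h import *
go(503,-420.5,60,1.383)
for n in('top','scene'):
    im=bot.capture(n);c=proj(n,[[503,-420.5,17],bot.get_obs()['tool_pos']]);print(n,c)
    x,y=c.mean(0).astype(int);a=im[max(0,y-60):y+60,max(0,x-80):x+80]
    cv2.imwrite(f'pics/{n}1.png',cv2.resize(a,None,fx=2.5,fy=2.5,interpolation=2)[:,:,::-1])
a=cv2.imread('pics/top1.png');b=cv2.imread('pics/scene1.png');cv2.imwrite('pics/c2.png',np.hstack([a,b]))
E
```

```text
time: 1.5
tool_pos: [504.5, -419.5, 146.3]
tcp_rot: [3.142, -0.0, 0.317]
contact_force: [-0.1, -0.2, -0.0]
grip_width: 73.1
finger_force: 0.0
time: 2.4
tool_pos: [502.9, -420.2, 146.6]
tcp_rot: [-3.141, -0.0, 1.385]
contact_force: [0.1, 0.4, -0.4]
grip_width: 73.7
finger_force: 0.0
at [ 502.9 -420.2  146.6] [-3.141 -0.     1.385] t 2.4 shift(tool now) [-0.3  0.1 86.6] turn [-0.    -0.     0.002]
top [[487.83779798 285.29049589]
 [506.37728732 278.96778525]]
scene [[164.47906337 340.01093898]
 [152.57715171 310.84800823]]
```

View pics/c2.png

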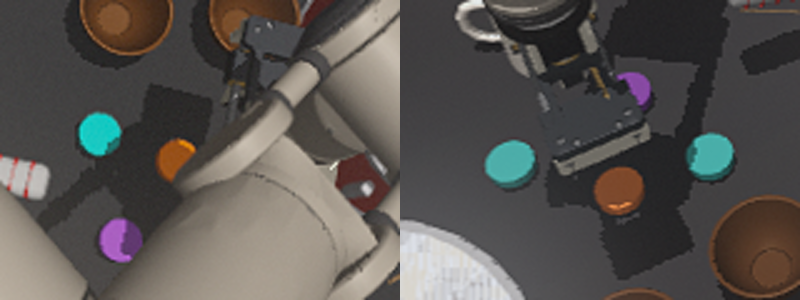

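The view shows the gripper above the orange pad (scene crop (618,190)), clear of the teal and purple pads. Descending.

```bash
python3 -m jog '[[0,0,30,0,0,0],[0,0,30,0,0,0],[0,0,30,0,0,0],[0,0,25,0,0,0],[0,0,15,0,0,0],[0,0,8,0,0,0],[0,0,4,0,0,0],[0,0,0,0,0,0]]'
python3 -m jog '[[0,0,0,0,0,0],[0,0,0,0,0,0],[0,0,0,0,0,0],[0,0,0,0,0,0],[0,0,0,0,0,0],[0,0,0,0,0,0]]' 30
python3 - <<'E'
from h import *
go(521,57.5,125,1.383)
E
```

```text
time: 3.3
tool_pos: [503.3, -420.6, 5.2]
tcp_rot: [3.141, 0.001, 1.383]
contact_force: [-0.1, 0.2, 0.1]
grip_width: 73.4
finger_force: 0.0
time: 3.9
tool_pos: [503.1, -420.4, 5.1]
tcp_rot: [3.141, 0.0, 1.384]
contact_force: [-1.7, 0.1, 3.1]
grip_width: 43.2
finger_force: 30.0
at [ 503.1 -420.4    5.1] [3.141 0.    1.384] t 3.9 shift(tool now) [ 472.8  -71.2 -120.1] turn [0.    0.    0.001]
```

```bash
python3 -m jog '[[0,0,-15,0,0,0],[0,0,-30,0,0,0],[0,0,-40,0,0,0],[0,0,-40,0,0,0],[0,0,-40,0,0,0]]'
python3 -m jog '[[25,-4,0,0,0,0],[35,-5,0,0,0,0],[45,-7,0,0,0,0],[45,-7,0,0,0,0],[45,-7,0,0,0,0],[45,-7,0,0,0,0],[45,-7,0,0,0,0],[45,-7,0,0,0,0],[45,-7,0,0,0,0],[45,-7,0,0,0,0],[35,-4,0,0,0,0],[18,-2,0,0,0,0]]'
python3 -m jog '[[0,0,20,0,0,0],[0,0,20,0,0,0],[0,0,20,0,0,0],[0,0,0,0,0,0]]'
python3 - <<'E'
from h import *
go(521,57.5,105,1.383)
for n in('top','scene'):
    im=bot.capture(n);c=proj(n,[[521,57.5,75],bot.get_obs()['tool_pos']]);print(n,c)
    x,y=c.mean(0).astype(int);x0,y0=x-40,y-50;print(x0,y0);cv2.imwrite(f'pics/{n}2.png',im[:,:,::-1])
    a=im[y0:y0+100,x0:x0+80]
    cv2.imwrite(f'pics/{n}2c.png',cv2.resize(a,None,fx=5,fy=5,interpolation=2)[:,:,::-1])
cv2.imwrite('pics/c3.png',np.hstack([cv2.imread('pics/top2c.png'),cv2.imread('pics/scene2c.png')]))
E
```

```text
time: 4.4
tool_pos: [502.8, -420.1, 172.3]
tcp_rot: [3.141, 0.0, 1.384]
contact_force: [-0.1, -1.1, -0.2]
grip_width: 43.2
finger_force: 30.0
time: 5.6
tool_pos: [520.9, 60.6, 170.8]
tcp_rot: [3.141, -0.001, 1.386]
contact_force: [-0.3, -0.6, -1.2]
grip_width: 43.0
finger_force: 30.0
time: 6.0
tool_pos: [519.5, 57.8, 108.3]
tcp_rot: [-3.137, 0.001, 1.384]
contact_force: [-0.3, 0.2, -0.7]
grip_width: 43.1
finger_force: 30.0
at [519.5  57.8 108.3] [-3.137e+00  1.000e-03  1.384e+00] t 6.0 shift(tool now) [-0.1  1.5  3.3] turn [-0.004  0.001  0.001]
top [[304.06602563 262.2566723 ]
 [303.41193264 260.11292368]]
263 211
scene [[329.15110226 228.17400937]
 [329.61983027 219.26387431]]
289 173
```

View pics/c3.png

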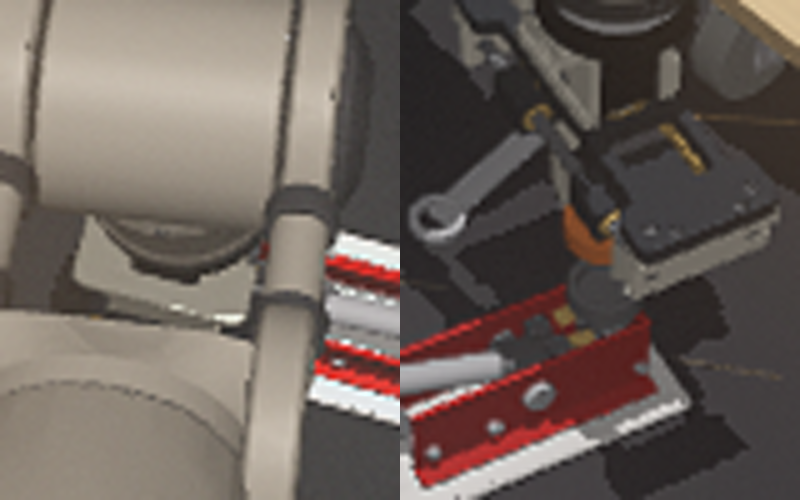

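The scene crop shows the pad right above the cup (crop (590,235) over (600,290)). The top view is hidden by the arm. From here I go by touch.

```bash
python3 -m jog '[[0,1.5,10,-0.004,0,0],[0,0,10,0,0,0],[0,0,4,0,0,0],[0,0,0,0,0,0]]'
python3 -m jog '[[0,0,2,0,0,0],[0,0,2,0,0,0],[0,0,1.5,0,0,0],[0,0,0,0,0,0]]'
```

```text
time: 6.5
tool_pos: [522.1, 57.4, 84.9]
tcp_rot: [3.139, 0.0, 1.384]
contact_force: [0.8, -1.5, -0.4]
grip_width: 43.3
finger_force: 30.0
time: 6.9
tool_pos: [522.6, 57.4, 80.1]
tcp_rot: [3.138, 0.0, 1.384]
contact_force: [-0.4, -0.0, -0.0]
grip_width: 43.4
finger_force: 30.0
```

```bash
python3 -m jog '[[0,0,1,0,0,0],[0,0,1,0,0,0],[0,0,0,0,0,0]]'; python3 -m jog '[[0,0,1,0,0,0],[0,0,1,0,0,0],[0,0,0,0,0,0]]'
```

```text
time: 7.2
tool_pos: [522.6, 57.4, 78.1]
tcp_rot: [3.138, 0.0, 1.384]
contact_force: [0.4, -0.5, -0.2]
grip_width: 42.9
finger_force: 30.0
time: 7.5
tool_pos: [522.4, 57.4, 76.0]
tcp_rot: [3.138, 0.0, 1.384]
contact_force: [-2.0, -0.8, 0.2]
grip_width: 43.0
finger_force: 30.0
```

```bash
python3 -m jog '[[0,-0.7,1.5,0,0,0],[0,0,1.5,0,0,0],[0,0,0,0,0,0]]'; python3 -m jog '[[0,0,1,0,0,0],[0,0,1.5,0,0,0],[0,0,1,0,0,0],[0,0,0,0,0,0]]'
```

```text
time: 7.8
tool_pos: [522.0, 57.5, 73.0]
tcp_rot: [3.138, 0.0, 1.384]
contact_force: [-0.7, -0.0, 0.0]
grip_width: 43.4
finger_force: 30.0
time: 8.2
tool_pos: [522.3, 57.5, 71.0]
tcp_rot: [3.137, -0.0, 1.384]
contact_force: [-2.8, 0.0, 10.6]
grip_width: 43.3
finger_force: 30.0
```

```bash
python3 -m jog '[[0,0,1.5,0,0,0],[0,0,0,0,0,0],[0,0,0,0,0,0]]'; python3 -m jog '[[0,0,0,0,0,0],[0,0,0,0,0,0],[0,0,0,0,0,0]]' 80; python3 -m jog '[[0,0,-8,0,0,0],[0,0,-15,0,0,0],[0,0,-15,0,0,0],[0,0,0,0,0,0]]' 0
```

```text
time: 8.5
tool_pos: [522.4, 57.5, 70.8]
tcp_rot: [3.136, -0.0, 1.384]
contact_force: [-6.9, -0.4, 21.8]
grip_width: 42.9
finger_force: 30.0
time: 8.8
tool_pos: [522.0, 57.5, 68.0]
tcp_rot: [3.138, 0.0, 1.384]
contact_force: [-0.2, 0.5, 0.2]
grip_width: 62.8
finger_force: 0.0
time: 9.2
tool_pos: [523.3, 57.5, 108.1]
tcp_rot: [3.134, -0.001, 1.384]
contact_force: [0.3, -0.3, 0.4]
grip_width: 39.4
finger_force: 0.0
```

```bash
python3 -m jog '[[0,0,0,0,0,0],[0,0,5,0,0,0],[0,0,5,0,0,0],[0,0,5,0,0,0],[0,0,3,0,0,0],[0,0,3,0,0,0],[0,0,1,0,0,0],[0,0,0,0,0,0]]'; python3 -m jog '[[0,0,1,0,0,0],[0,0,1,0,0,0],[0,0,0,0,0,0]]'
```

```text
time: 10.0
tool_pos: [522.4, 57.5, 86.9]
tcp_rot: [3.135, 0.0, 1.384]
contact_force: [-9.3, -1.2, 26.8]
grip_width: 0.1
finger_force: 13.0
time: 10.3
tool_pos: [522.6, 57.5, 86.7]
tcp_rot: [3.134, -0.0, 1.384]
contact_force: [-13.4, -0.5, 39.9]
grip_width: 0.6
finger_force: 20.4
```

```bash
python3 -m jog '[[0,0,-10,0,0,0],[0,0,-25,0,0,0],[0,0,-35,0,0,0],[-20,0,0,0.006,0,0],[-30,0,0,0,0,0],[-25,0,0,0,0,0],[-10,0,0,0,0,0],[0,0,0,0,0,0]]' 80
python3 - <<'E'
from h import *
go(506,-26,13,1.383)
im=bot.capture('scene');im2=bot.capture('top')
a=cv2.resize(im[170:290,220:380],(800,600),interpolation=2)
b=cv2.resize(im2[210:310,240:400],(480,300),interpolation=2)
cv2.imwrite('pics/c4.png',np.vstack([cv2.resize(a,(400,300)),b[:,:400]])[:,:,::-1])
E
```

```text
time: 11.1
tool_pos: [505.8, -26.7, 152.0]
tcp_rot: [-3.139, 0.0, 1.382]
contact_force: [-0.3, -0.3, 0.5]
grip_width: 59.7
finger_force: 0.0
at [505.8 -26.7 152. ] [-3.139  0.     1.382] t 11.1 shift(tool now) [  0.8   0.4 139. ] turn [-0.002  0.    -0.001]
```

View pics/c4.png

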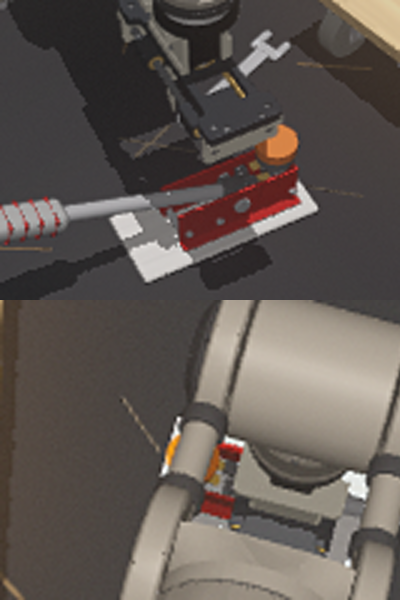

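The pad sits upright in the cup (crop (278,145)) and the fingers are over the housing. Descending to grip the jack body.

```bash
python3 -m jog '[[0,0,20,0,0,0],[0,0,30,0,0,0],[0,0,30,0,0,0],[0,0,25,0,0,0],[0,0,15,0,0,0],[0,0,10,0,0,0],[0,0,5,0,0,0],[0,0,2,0,0,0],[0,0,0,0,0,0]]'
python3 -m jog '[[0,0,0,0,0,0],[0,0,0,0,0,0],[0,0,0,0,0,0],[0,0,0,0,0,0],[0,0,0,0,0,0],[0,0,0,0,0,0]]' 35
python3 - <<'E'
from h import *
for yaw in(1.383,1.5,1.62):
  d=np.array([np.cos(yaw),np.sin(yaw)]);p=np.array([555.5,238])-86*d
  go(p[0],p[1],15,yaw)
E
```

```text
time: 12.1
tool_pos: [506.0, -25.7, 15.6]
tcp_rot: [-3.14, 0.0, 1.384]
contact_force: [-0.4, 1.3, 0.8]
grip_width: 73.1
finger_force: 0.0
time: 12.7
tool_pos: [504.2, -25.7, 15.3]
tcp_rot: [-3.137, 0.0, 1.383]
contact_force: [-5.2, -0.1, 4.8]
grip_width: 44.0
finger_force: 29.9
at [504.2 -25.7  15.3] [-3.137  0.     1.383] t 12.7 shift(tool now) [182.6   1.3   0.3] turn [-0.005  0.     0.   ]
at [504.2 -25.7  15.3] [-3.137  0.     1.383] t 12.7 shift(tool now) [183.2  11.3   0.2] turn [-0.005 -0.    -0.117]
at [504.2 -25.7  15.3] [-3.137  0.     1.383] t 12.7 shift(tool now) [185.   21.5   0.2] turn [-0.005 -0.    -0.237]
```

```bash
python3 -m jog '[[6,0,0,0,0,0],[12,0,0,0,0,0],[16,0,0,0,0,0],[18,0,0,0,0,0],[18,0,0,0,0,0],[18,0,0,0,0,0],[18,1,0,0,0,0],[18,0,0,0,0,0],[16,0,0,0,0,0],[12,0,0,0,0,0],[8,0,0,0,0,0],[0,0,0,0,0,0]]'
python3 - <<'E'
from h import *
o=bot.get_obs();d=[np.cos(1.383),np.sin(1.383)]
print('cup est',o['tool_pos'][:2]+85*np.array(d))
go(555.5-86*d[0],238-86*d[1],15,1.383)
A=[]
for n,(x0,y0) in(('scene',(300,140)),('top',(180,180))):
    im=bot.capture(n);cv2.imwrite(f'pics/{n}5.png',im[:,:,::-1]);A.append(cv2.resize(im[y0:y0+120,x0:x0+160],None,fx=2.5,fy=2.5,interpolation=2))
cv2.imwrite('pics/c5.png',np.hstack(A)[:,:,::-1])
E
```

```text
time: 13.9
tool_pos: [536.3, 131.6, 15.3]
tcp_rot: [-3.139, 0.0, 1.385]
contact_force: [-0.7, 2.5, 2.6]
grip_width: 44.0
finger_force: 29.9
cup est [552.15967741 215.09700749]
at [536.3 131.6  15.3] [-3.139  0.     1.385] t 13.9 shift(tool now) [22.1 -1.   0.3] turn [-0.002  0.     0.002]
```

View pics/c5.png

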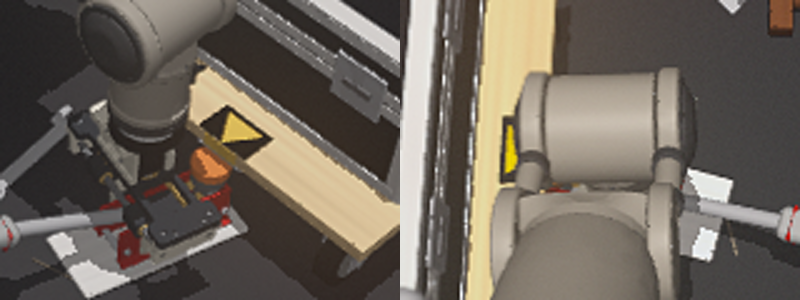

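```bash
python3 - <<'E'
from h import *
s=cv2.imread('pics/scene5.png')[:,:,::-1].copy()
k=color(s,(3,120,60),(20,255,255),(372,195,395,216));c,n=cen(k);y,x=np.nonzero(k);print(c,n,x.min(),x.max(),y.min(),y.max(),w('scene',c,84))
print('expected px',proj('scene',[[552.2,215.1,87],[552.2,215.1,81]]))
h=cv2.cvtColor(s,cv2.COLOR_RGB2HSV)
k=color(s,(22,150,90),(35,255,255),(375,175,412,210));c,n=cen(k);print('tri',c,n,w('scene',c,118))
# lift predicted edge corners in scene
print(proj('scene',[[556,213,118],[742+4,227.5,118],[369,199.6,118]]))
E
```

```text
[np.float64(383.6825396825397), np.float64(205.54761904761904)] 252 372 394 195 215 [[557.10908037 211.87589533  84.        ]]
expected px [[383.41087421 203.09603967]
 [383.19240175 204.61650398]]
tri [np.float64(394.5824175824176), np.float64(191.64835164835165)] 91 [[559.62815922 243.45197798 118.        ]]
[[384.97700372 196.33119671]
 [443.18991329 239.23590603]
 [333.95709261 158.38585101]]
```

```bash
python3 -m jog '[[6,0,0,0,0,0],[7,0,0,0,0,0],[6,0,0,0,0,0],[4,0,0,0,0,0],[0,0,0,0,0,0],[0,0,0,0,0,0]]'
python3 -m jog '[[0,0,0,0,0,0],[0,0,0,0,0,0],[0,0,0,0,0,0],[0,0,0,0,0,0]]' 70
python3 - <<'E'
from h import *
o=bot.get_obs();d=np.array([np.cos(1.383),np.sin(1.383)]);c=o['tool_pos'][:2]+85*d
print('cup',c);g=c-275*d;print('grip',g);go(g[0],g[1],150,1.383)
E
```

```text
time: 14.6
tool_pos: [540.6, 152.8, 15.3]
tcp_rot: [-3.139, 0.001, 1.383]
contact_force: [-1.3, -5.6, 3.5]
grip_width: 43.8
finger_force: 29.9
time: 15.0
tool_pos: [540.7, 153.9, 15.1]
tcp_rot: [-3.14, -0.0, 1.384]
contact_force: [0.7, -0.4, 0.2]
grip_width: 64.0
finger_force: 0.0
cup [556.56230094 237.45141072]
grip [505.22133496 -32.71354854]
at [540.7 153.9  15.1] [-3.14  -0.     1.384] t 15.0 shift(tool now) [-190.    -0.4 -134.9] turn [-0.002 -0.     0.001]
```

```bash
python3 -m jog '[[0,0,-10,0,0,0],[0,0,-25,0,0,0],[0,0,-35,0,0,0],[0,0,-40,0,0,0],[0,0,-30,0,0,0],[0,0,0,0,0,0]]'
python3 -m jog '[[-20,0,0,0,0,0],[-35,0,0,0,0,0],[-40,0,0,0,0,0],[-40,0,0,0,0,0],[-31,0,0,0,0,0],[-20,0,0,0,0,0],[0,0,5,0,0,0],[0,0,0,0,0,0]]' 0
python3 - <<'E'
from h import *
c=np.array([556.5,237.5]);d=np.array([np.cos(1.383),np.sin(1.383)]);g=c-270.7*d
go(g[0],g[1],133,1.383)
A=[]
for n,(x0,y0) in(('scene',(230,150)),('top',(180,180))):
    im=bot.capture(n);A.append(cv2.resize(im[y0:y0+150,x0:x0+200],None,fx=2,fy=2,interpolation=2))
cv2.imwrite('pics/c6.png',np.hstack(A)[:,:,::-1])
E
```

```text
time: 15.6
tool_pos: [543.5, 154.2, 160.7]
tcp_rot: [3.134, -0.003, 1.384]
contact_force: [-0.4, 0.4, -0.4]
grip_width: 64.4
finger_force: 0.0
time: 16.4
tool_pos: [505.7, -28.8, 149.4]
tcp_rot: [-3.138, -0.0, 1.383]
contact_force: [0.3, 0.7, -0.6]
grip_width: 4.6
finger_force: 0.0
at [505.7 -28.8 149.4] [-3.138 -0.     1.383] t 16.4 shift(tool now) [ 0.4  0.2 16.4] turn [-0.004 -0.    -0.   ]
```

View pics/c6.png

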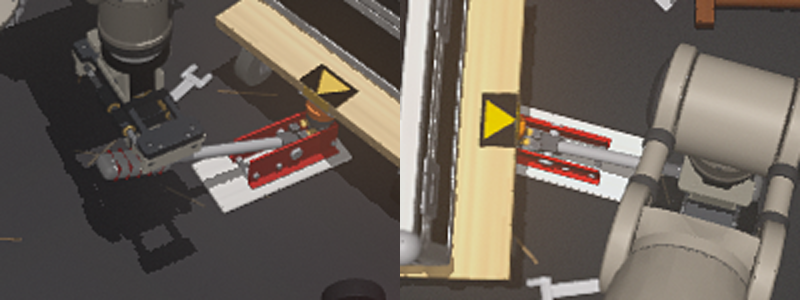

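Jack lies under the triangle with pad at the edge; the closed fingers are over the grip (scene crop (150,150)). First stroke.

```bash
python3 -m jog '[[0,0,12,0,0,0],[0,0,7,0,0,0],[-3,0,9,0,0,0],[-4,0,12,0,0,0],[-4,0,12,0,0,0],[-3,0,12,0,0,0],[-2,0,12,0,0,0],[-2,0,12,0,0,0],[-1,0,12,0,0,0],[0,0,9,0,0,0],[0,0,3,0,0,0],[0,0,0,0,0,0]]'
```

```text
time: 17.7
tool_pos: [502.6, -47.8, 37.9]
tcp_rot: [-3.14, 0.0, 1.384]
contact_force: [-1.1, 2.7, 8.3]
grip_width: 0.1
finger_force: 4.2
```

```bash
python3 -m jog '[[0,0,1.5,0,0,0],[0,0,1,0,0,0],[0,0,0,0,0,0]]'; python3 -m jog '[[0,0,-6,0,0,0],[1,0,-12,0,0,0],[2,0,-12,0,0,0],[2,0,-12,0,0,0],[3,0,-12,0,0,0],[4,0,-12,0,0,0],[4,0,-12,0,0,0],[3,0,-12,0,0,0],[0,0,-12,0,0,0],[0,0,0,0,0,0],[0,0,0,0,0,0],[0,0,0,0,0,0]]'
```

```text
time: 18.0
tool_pos: [502.7, -47.8, 36.6]
tcp_rot: [-3.14, 0.0, 1.384]
contact_force: [-5.1, 2.1, 19.1]
grip_width: 0.3
finger_force: 9.3
time: 19.2
tool_pos: [505.8, -29.1, 137.1]
tcp_rot: [-3.138, 0.0, 1.384]
contact_force: [1.6, 0.1, -0.5]
grip_width: 0.3
finger_force: 0.0
```

```bash
python3 -m jog '[[0,0,6,0,0,0],[-3,0,9,0,0,0],[-4,0,12,0,0,0],[-4,0,12,0,0,0],[-3,0,12,0,0,0],[-2,0,12,0,0,0],[-2,0,12,0,0,0],[-1,0,11,0,0,0],[0,0,8,0,0,0],[0,0,5,0,0,0],[0,0,3,0,0,0],[0,0,0,0,0,0]]'; python3 -m jog '[[0,0,1,0,0,0],[0,0,1,0,0,0],[0,0,0,0,0,0],[0,0,0,0,0,0]]'
python3 - <<'E'
from h import *
A=[]
for n,(x0,y0) in(('scene',(250,130)),('top',(180,150))):
    im=bot.capture(n);cv2.imwrite(f'pics/{n}7.png',im[:,:,::-1]);A.append(cv2.resize(im[y0:y0+150,x0:x0+200],None,fx=2,fy=2,interpolation=2))
cv2.imwrite('pics/c7.png',np.hstack(A)[:,:,::-1])
E
```

```text
time: 20.4
tool_pos: [502.9, -48.0, 36.4]
tcp_rot: [-3.141, 0.0, 1.384]
contact_force: [-3.8, -0.1, 20.7]
grip_width: 0.3
finger_force: 9.7
time: 20.8
tool_pos: [503.0, -48.0, 35.6]
tcp_rot: [3.142, 0.0, 1.384]
contact_force: [-6.1, 1.9, 27.8]
grip_width: 0.6
finger_force: 13.6
```

View pics/c7.png

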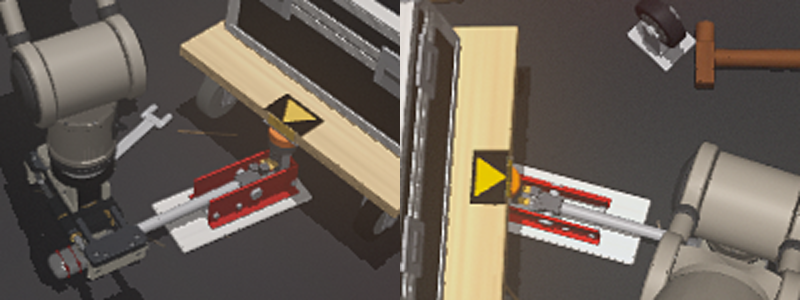

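```bash
python3 - <<'E'
from h import *
im=cv2.imread('pics/scene7.png')[:,:,::-1].copy()
k=color(im,(22,150,90),(35,255,255),(375,170,412,205));print('scene',cen(k),'before',395.2,192.1)
for n in('scene',):
    for dz in(0,5,10,15,20,25): print(dz,proj(n,[[559.6,243.5,118+dz]]).round(1))
im=cv2.imread('pics/top7.png')[:,:,::-1].copy();k=color(im,(22,150,120),(35,255,255),(212,222,236,255));print('top',cen(k));print(proj('top',[[556.4,243.3,118],[556.4,243.3,135]]))
E
```

```text
scene ([np.float64(397.5301204819277), np.float64(186.24096385542168)], 83) before 395.2 192.1
0 [[394.6 191.6]]
5 [[394.8 190.3]]
10 [[395. 189.]]
15 [[395.2 187.7]]
20 [[395.5 186.3]]
25 [[395.7 185. ]]
top ([np.float64(223.3945945945946), np.float64(238.33513513513515)], 185)
[[227.63063288 239.39569681]
 [226.24586456 237.90878991]]
```

The triangle has risen about 18 mm, which puts the castors about 15 mm up. Its 6–7 mm rearward shift is what the tilt about the rear castors would give. The handle is at its stop and held there, so I hand in.

```bash
python3 -m jog '[[0,0,0,0,0,0],[0,0,0,0,0,0],[0,0,0,0,0,0]]'; python3 -c "
from plant import bot
print(bot.close_job())"
```

```text
time: 21.2
tool_pos: [503.0, -48.0, 35.6]
tcp_rot: [3.142, 0.0, 1.384]
contact_force: [-7.3, 0.7, 26.8]
grip_width: 0.2
finger_force: 13.5
the job is handed in; nothing more can be done
None
```

I handed the job in at 21.2 s with the orange pad home in the cup, the jack under the lift point and the handle held at its bottom stop; both front castors are about 15 mm clear by camera estimate, and no verdict came back.

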